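# Gauge a box tube under a bridge and ratchet a clamp onto it

### The arm

A 6-joint arm with a two-finger parallel gripper is mounted at the origin on a cart in front of the work surface, level with it; the furniture and walls round the work are solid. World frame = base frame: x ahead of the robot, y to its left, z up, the work surface at z = 0. Lengths are in m, angles in rad, forces in N, time in s.
With the tool pointing down it reaches from about 0.35 to 0.925 m from the base axis. Payload 6.4 kg.
Tool frame: the origin (TCP) lies on the centre line of the jaws, within the pads' length; the fingertips stand tip_extent ahead of it and the grasp point (between the pads) is the TCP (tip_extent is the distance from the TCP to the fingertips, in m); z points along the fingers, y is the line along which they close (so a half turn about z gives the same grasp; the last joint's range is limited). The gripper opens to 94 mm and grips with 3 to 60 N. Pads are 16 mm wide; open, the fingers measure 119 mm over their backs; the gripper's body (75 mm by 177 mm) begins 78 mm behind the grasp point.
Start: joints at [1.031, 0.245, 1.558, -0, 1.339, -0.174], TCP at [0.233, 0.607, 0.224] pointing down, gripper open.
Joint ranges: [-3.13, 3.13], [-1.02, 2.26], [0.13, 2.54], [-0.95, 4.09], [0.21, 2.88], [-2.74, 2.74]. Speed limits (rad/s): [2.57, 2.57, 3.14, 3.14, 3.14, 3.14].

### API

Orientations are given as a rotation vector (axis times angle).
In Python, from station import get_state, snapshot, get_calibration, hand_in, search_frame, masks_of, spot_point, tip_extent gives the robot as it stands. The module is installed in compiled form; this text tells all that it offers.
- The arm moves only by the tool play_rows, never from a script. Its argument "commands" is a list of rows, each a list of 4 numbers: the shift along the tool's x, y, z normalised to -1 to 1, where 1 is 0.25 m, then the turn about the tool's z normalised to -1 to 1, where 1 is 45 degrees. A call has 1 to 8 rows; each row is the pose to reach, as a shift and turn from the pose commanded when the call began, along the tool's axes at that moment; what a row does not reach only later rows make up. A row lasts 1/10 s, in which the tool goes at most 50 mm and 8.59 degrees, less where a joint would pass 70% of its speed; a pose out of reach is approached as far as the arm can. A call with a number of a shift or a turn outside -1 to 1 is refused whole. A call with a gripper value outside its range is refused whole. "jaw" is the opening, from -1 (shut) to 1 (fully open), set as the call begins (left out, the last holds). The fingers move at their own pace and stop on an object; the grip force is fixed at half the most. Time passes only in rows, so rows that repeat a pose let the fingers close. It gives the time, the measured TCP pose, the force, the opening and the grip force at its end, in the units of the state.
- get_state(): the state, without advancing time (a new reading comes with each control period).
- snapshot(name): name is "scene" or "side" or "wrist"; returns the picture (400x640x3 uint8, red, green, blue); there is no depth.
- get_calibration(name): a dict with "vfov" (degrees; the focal length in pixels is half the picture's height over the tangent of half this angle, whatever the lens; pixels are square), "cx", "cy" (the principal point, pixels), "dist_coeffs" ([k1, k2, p1, p2, k3] as OpenCV has them; the pictures are not rectified), "xyz" and "rotation" of the camera in the world; the wrist camera has in their place "tool_from_camera" (4x4, takes a point from camera to tool coordinates, whose origin is the TCP and whose axes are the flange's). Camera axes: x right, y down, z forward; pixel columns grow to the right and rows downward; lengths in m; the calibration is good to about 2 mm. A picture is of the moment at which its call begins: read the wrist's pose just before it. get_calibration takes no time and is no camera call.
- hand_in(): hands the job in; it is judged then, once.
Trained networks look in the newest picture that a camera, given by its name, has taken for a name from the list of things; names that differ only in an ending like _2 or _b are one class to them, and where a whole thing is asked for, a point or a joint stands for the part that bears it (a point fixed in the world has none). Each returns a list of dicts, best first, with "conf" (0 to 1); they miss things now and then, are a little off and sometimes report something else, mostly with a low value. They report only what shows in the picture. A call takes as long as a camera call.
- search_frame(thing, camera): "location" ([column, row] in pixels, amid what is visible of it).
- masks_of(thing, camera): "region" (400x640 bool, what is visible of it) and "location" ([column, row] in pixels, amid what is visible of it).
- spot_point(thing, camera): "location" ([column, row] in pixels: a listed point, or the origin of a listed thing).
The state is a dict: "time": time; "joint_positions": joint angles; "joint_vel": joint speeds; "joint_efforts": joint torques, N m; "tool_pos": TCP position; "ee_rot": TCP orientation; "ft_force": force on the tool from outside, world axes, zero at the start; "torque": the same for the moment, N m; "grip_width": finger opening in m; "grasp_force": force on a finger pad.
Only numpy, scipy, OpenCV 4.12 (cv2) and the standard library are available. Lean on these libraries where they do the work, as an engineer would, in place of code of your own. Each camera call takes 0.05 s, during which the arm holds its last target. There are 200 camera calls.

### The job

Lay the box tube flat in the open end of the clamping rig's channel, short of the low bridge bar, then slide it along under the bridge, which checks that it is not too high, until its end butts against the end stop. Then swing the ratchet lever back and forth between the two tall posts to turn the clamp's nut until the sprung pad has come down on the tube and its spring is well compressed, holding the tube firmly. Finish with the lever swung fully back against the post beside the end stop, and leave the flat bar, square and pliers where they lie.

Things in the scene. Friction and masses are not known exactly. Their poses are not given: they have to be found in the camera images.
- tube: grey steel rectangular box tube, 44 wide x 185 long x 24 mm high, about 0.33 kg, lying flat and loose on the bench; origin at the centre of its underside, its y axis along the length. Grasp across the 44 mm. It is told from the flat bar by its height.
- thin_bar: bystander: loose flat steel bar 42 x 190 x 8 mm, same outline as the tube but thin; origin at the centre of its underside, y along its length. The two may have swapped places. Not to be moved (up to 20 mm is allowed).
- square: bystander: loose engineer's square, 167 x 100 x 14 mm, origin under its middle. Not to be moved (up to 20 mm is allowed).
- pliers: bystander: loose black-handled pliers, 62 x 195 x 15 mm, origin under their middle. Not to be moved (up to 20 mm is allowed).
- rig: grey clamping rig fixed on the bench, bed plate 96 x 410 x 10 mm; origin on the bench under the vertical clamp axis. The channel runs along the rig's y: floor 10 mm above the bench, guide rails 8 mm higher and 54 mm apart inside, from y = -50 to +300 mm, laid from above at its open end, y = +95 to +300. The clamp crosshead, y = -20 to +20 mm, is 80 mm high. The rig's -x side faces the robot.
- channel_load (a point): middle of the channel's floor in the open end, at rig y = +195 mm, 10 mm above the bench: a tube centred here lies short of the bridge by 14 mm. Axes as the rig's.
- bridge_mid (a point): middle of the underside of the bridge bar, at rig y = +80 mm, 27 mm above the channel's floor (the tube clears it by 3 mm); the bar is 16 mm wide along the channel, its top 47 mm above the bench.
- stop_face (a point): centre of the end stop's face, at rig y = -50 mm, 22 mm above the bench; the stop is 50 mm high. A tube butted home has its centre at rig y = +42.5 mm and its tail at +135 mm, still outside the bridge.
- pad_face (a point): centre of the underside of the clamp's round pad (38 mm diameter), on the clamp axis; 39.5 mm above the bench when the nut is at 0 and 2.55 mm lower for each rad of the nut until it meets the tube's top at 34 mm. A spring in the pad then yields.
- knob (a point): point on the axis of the lever's upright black knob (20 mm diameter, standing 102 to 152 mm above the bench), 127 mm above the bench, 125 mm from the clamp axis. Two round posts, 14 mm thick and 106 mm high, at rig x = -45 mm, y = -80 mm (beside the end stop) and y = +80 mm (at the bridge), limit the lever: hold the knob with the fingertips above 106 mm.
- ratchet_lever (a joint): lever angle in rad about the clamp axis: 0 along the rig's -x, growing clockwise from above (knob toward rig +y, the bridge); range -0.86 (against the post beside the end stop) to +0.86 (bridge post). Swinging clockwise drives the nut after at most 0.35 rad of lost motion (18 teeth); swinging back slips over the teeth. About 4 N at the knob drives it. It stays where it is left.
- drive_nut (a joint): turn of the ratchet nut in rad, growing as the clamp is tightened; starts between 0 and 0.5. One full swing of the lever adds 1.2 to 1.4. The pad meets the tube at about 2.2; the press on the tube is firm (over 15 N) from about 3.2 on and only slowly grows, to about 37 N at 7.0, where the thread ends. Three full swings are enough and a fourth does no harm. It stays where it is left.
- pad: the clamp's pad itself, origin on the bench under the clamp axis as built (sinks with it); see pad_face.

How it is judged:
By the outcome, as a careful person would: the job done as asked, in the order asked, and still so for the second after the job is handed in, with the robot touching nothing.
It also fails if it takes over 72 s, if anything falls off the work surface, if the arm or the gripper's body presses on something with over 40 N, if the wrist force passes 120 N, or if a joint passes its speed limit or range.

## Working session

There is one attempt and no reset: what is moved stays moved. The work goes in short steps, Python scripts to look and compute and a tool call to move; the robot and the scene stay as the last step left them, time stands still between calls to the robot, and variables do not carry over. Pictures are saved under pics/ and viewed, at most 10 in all, crops included, and the job is handed in when it is done.

Besides the shell and the picture viewer there is one more tool, called after "Emit:" by a JSON object that holds its "name" and its "arguments", one argument or row to a line. play_rows: Moves the arm, as the interface text tells. Its arguments: {"type":"object","properties":{"commands":{"type":"array"},"jaw":{"type":"number"}},"required":["commands"]}

```bash
mkdir -p pics; cat > h.py <<'E'
import numpy as np, cv2
from station import *
from scipy.spatial.transform import Rotation as R
def cam(name):
    c=get_calibration(name); f=200/np.tan(np.radians(c["vfov"])/2)
    K=np.array([[f,0,c["cx"]],[0,f,c["cy"]],[0,0,1.]])
    if "xyz" in c:
        r=np.array(c["rotation"]); 
        Rm=r if r.shape==(3,3) else R.from_rotvec(r).as_matrix()
        t=np.array(c["xyz"])
    else:
        s=get_state(); T=np.array(c["tool_from_camera"]); Rt=R.from_rotvec(s["ee_rot"]).as_matrix()
        Rm=Rt@T[:3,:3]; t=Rt@T[:3,3]+np.array(s["tool_pos"])
    return K,np.array(c["dist_coeffs"],float),Rm,t
def w(px,z,C):
    K,d,Rm,t=C
    p=cv2.undistortPoints(np.array(px,float).reshape(-1,1,2),K,d).reshape(-1,2)
    r=np.c_[p,np.ones(len(p))]@Rm.T
    return t+r*((z-t[2])/r[:,2])[:,None]
def proj(P,C):
    K,d,Rm,t=C
    return cv2.projectPoints((np.array(P,float).reshape(-1,3)-t)@Rm,np.zeros(3),np.zeros(3),K,d)[0].reshape(-1,2)
def save(name,fn):
    im=snapshot(name); cv2.imwrite("pics/"+fn,im[:,:,::-1]); return im
E
python3 - <<'E'
from h import *
np.set_printoptions(precision=4,suppress=True)
print(get_state(),tip_extent)
for n in("scene","side","wrist"):
    c=get_calibration(n); print(n,{k:np.round(v,3).tolist() for k,v in c.items()})
a=[]
for n in("scene","side"):
    C=cam(n); a.append(save(n,n+"0.png"))
    for th,z in(("tube",0.024),("thin_bar",0.008),("square",.014),("pliers",.01),("rig",.0)):
        for m in masks_of(th,n)[:2]:
            p=np.argwhere(m["region"])[:,::-1].astype(np.float32)
            wp=w(p,z,C)[:,:2].astype(np.float32)*1000
            print(n,th,round(m["conf"],2),m["location"],len(p),cv2.minAreaRect(wp))
    for th,z in(("tube",0),("rig",0),("channel_load",.01),("bridge_mid",.037),("stop_face",.022),("pad_face",.039),("knob",.127)):
        for m in spot_point(th,n)[:2]: print(n,th,round(m["conf"],2),m["location"],w([m["location"]],z,C)[0])
E
```

```text
{'time': 0.0, 'joint_positions': array([ 1.0309,  0.2458,  1.559 , -0.    ,  1.3387, -0.1741]), 'joint_vel': array([ 0.0001, -0.0022,  0.0022, -0.0016,  0.0021, -0.0002]), 'joint_efforts': array([ -0.0014, -41.5819, -31.4612,   0.0684,   0.0331,  -0.0002]), 'tool_pos': array([0.2322, 0.6065, 0.2233]), 'ee_rot': array([-0.5713, -3.0885,  0.0029]), 'ft_force': array([-0.4138,  0.2761, -0.1833]), 'torque': array([ 0.0069, -0.004 , -0.0547]), 'grasp_force': 0.0, 'grip_width': 0.09425079813353143} 0.019
scene {'vfov': 44.984, 'cx': 320.53, 'cy': 202.449, 'dist_coeffs': [0.028, 0.0, 0.0, 0.0, 0.0], 'xyz': [0.054, -0.872, 1.125], 'rotation': [-2.338, 0.581, -0.238]}
side {'vfov': 49.641, 'cx': 317.589, 'cy': 197.986, 'dist_coeffs': [-0.081, 0.0, 0.0, 0.0, 0.0], 'xyz': [0.034, -1.057, 0.639], 'rotation': [-1.975, 0.44, -0.261]}
wrist {'vfov': 64.837, 'cx': 315.939, 'cy': 199.79, 'dist_coeffs': [-0.006, 0.0, 0.0, 0.0, 0.0], 'tool_from_camera': [[-0.0, -0.958, -0.288, 0.084], [1.0, -0.0, 0.001, -0.001], [-0.001, -0.288, 0.958, -0.161], [0.0, 0.0, 0.0, 1.0]]}
scene tube 0.68 [242.3, 162.4] 716 
[... 2110 characters left out ...]
61.5, 226.7] 2860 ((616.8558349609375, -47.58392333984375), (432.1825256347656, 183.65679931640625), 70.11014556884766)
side tube 0.87 [255.8, 189.1] [0.4178 0.3361 0.    ]
side rig 0.7 [368.3, 243.2] [ 0.5919 -0.164   0.    ]
side rig 0.62 [367.8, 232.7] [ 0.6208 -0.1124  0.    ]
side channel_load 0.74 [254.9, 191.1] [0.4038 0.2991 0.01  ]
side channel_load 0.63 [344.0, 206.7] [0.6283 0.0521 0.01  ]
side bridge_mid 0.71 [355.4, 223.0] [ 0.5832 -0.1031  0.037 ]
side stop_face 0.75 [373.0, 246.5] [ 0.5753 -0.2149  0.022 ]
side stop_face 0.69 [347.9, 207.2] [0.6264 0.0224 0.022 ]
side pad_face 0.45 [367.9, 229.1] [ 0.5955 -0.1527  0.039 ]
side knob 0.79 [328.1, 217.0] [ 0.4545 -0.1879  0.127 ]
```

View pics/scene0.png

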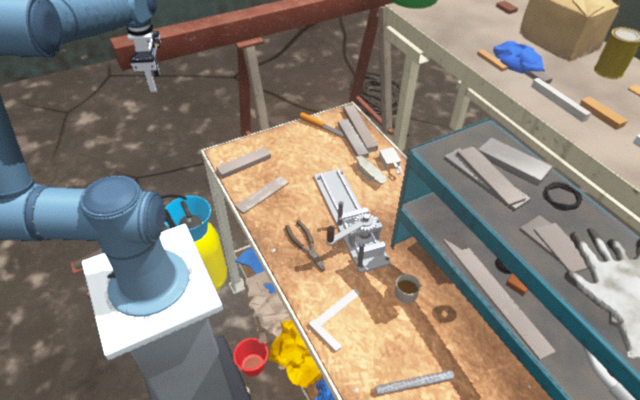

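View pics/side0.png

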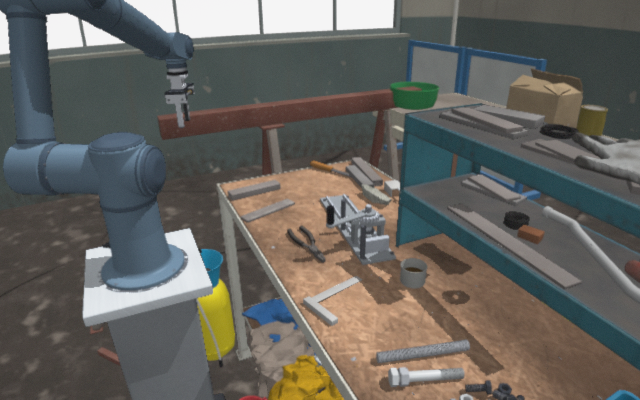

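The scene shows the tall tube at about (243,162), the flat bar at (262,192), the pliers at (305,243) and the rig at (355,225). The lever knob is at (331,232), roughly mid-swing. I'll move the wrist camera over the tube next.

Emit:
{"name": "play_rows", "arguments": {
  "commands": [
    [-1,-0.85,0,-0.67],
    [-1,-0.85,0,-0.67],
    [-1,-0.85,0,-0.67],
    [-1,-0.85,0,-0.67],
    [-1,-0.85,0,-0.67],
    [-1,-0.85,0,-0.67],
    [-1,-0.85,0,-0.67],
    [-1,-0.85,0,-0.67]
  ],
  "jaw": 1
}}

```text
time: 2.1
tool_pos: [0.3916, 0.3165, 0.2247]
ee_rot: [-0.244, 3.131, -0.0]
ft_force: [0.5, 0.5, 0.5]
grip_width: 0.094
grasp_force: 0.0
```

```bash
cat > m.py <<'E'
from h import *
import sys
np.set_printoptions(precision=4,suppress=True)
def look(fn,things,pts):
    C=cam("wrist"); s=get_state(); print(s["tool_pos"],s["ee_rot"],s["time"])
    save("wrist",fn)
    for th,z in things:
        for m in masks_of(th,"wrist")[:2]:
            p=np.argwhere(m["region"])[:,::-1].astype(np.float32)
            print(th,round(m["conf"],2),m["location"],len(p),cv2.minAreaRect(w(p,z,C)[:,:2].astype(np.float32)*1000))
    for th,z in pts:
        for m in spot_point(th,"wrist")[:2]: print(th,round(m["conf"],2),m["location"],w([m["location"]],z,C)[0])
    return C
def go(x,y,z,yaw):
    """rows units to TCP x,y,z with tool-x world yaw (deg)"""
    s=get_state(); Rt=R.from_rotvec(s["ee_rot"]).as_matrix()
    d=Rt.T@(np.array([x,y,z])-s["tool_pos"])
    y0=np.degrees(np.arctan2(Rt[1,0],Rt[0,0])); t=-((yaw-y0+180)%360-180)
    print("cur",s["tool_pos"],"yaw",round(y0,2),"tilt z",Rt[:,2],"rows:",np.round(d/.25,3),round(t/45,3),"q6",s["joint_positions"][5])
E
python3 - <<'E'
from m import *
look("w1.png",[("tube",.024),("thin_bar",.008)],[("tube",0),("thin_bar",0)])
go(.4,.31,.2,190)
E
```

```text
[0.3916 0.3165 0.2247] [-0.2437  3.1312 -0.0005] 2.1
tube 0.93 [316.1, 185.1] 5616 ((405.6712646484375, 316.45220947265625), (187.69265747070312, 44.767940521240234), 6.011422634124756)
thin_bar 0.92 [189.0, 157.9] 5653 ((404.26483154296875, 159.34976196289062), (190.1632080078125, 45.48129653930664), 17.364788055419922)
tube 0.94 [314.9, 189.2] [0.4092 0.3171 0.    ]
thin_bar 0.8 [190.5, 163.2] [0.4001 0.1599 0.    ]
cur [0.3894 0.32   0.2245] yaw -170.71 tilt z [-0.0002  0.0001 -1.    ] rows: [-0.035 -0.047  0.098] -0.016 q6 -1.2703582215562996
```

View pics/w1.png

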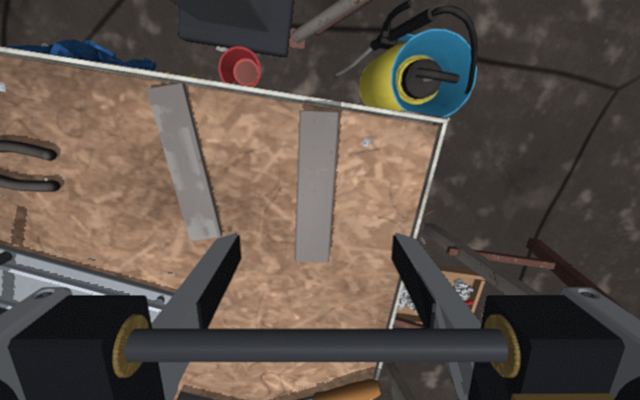

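The tube lies at column 317, rows 110–262, with the flat bar to its left at columns 150–220. The networks agree with the picture. I'll look at the rig before grasping.

Emit:
{"name": "play_rows", "arguments": {
  "commands": [
    [-0.33,-1,-0.18,0],
    [-0.33,-1,-0.18,0],
    [-0.33,-1,-0.18,0],
    [-0.33,-1,-0.18,0],
    [-0.33,-1,-0.18,0]
  ]
}}

```text
time: 2.85
tool_pos: [0.5041, 0.1, 0.2671]
ee_rot: [-0.255, 3.131, 0.0]
ft_force: [0.4, 0.5, 0.2]
grip_width: 0.0938
grasp_force: 0.0
```

Emit:
{"name": "play_rows", "arguments": {
  "commands": [
    [-0.19,-0.58,0,0],
    [-0.19,-0.58,0,0],
    [-0.19,-0.58,0,0],
    [-0.19,-0.58,0,0],
    [-0.19,-0.58,0,0]
  ]
}}

```text
time: 3.35
tool_pos: [0.5739, -0.0348, 0.2661]
ee_rot: [0.251, -3.131, -0.001]
ft_force: [0.7, 0.7, -0.1]
grip_width: 0.0943
grasp_force: 0.0
```

```bash
python3 - <<'E'
from m import *
look("w2.png",[("rig",.0)],[("rig",0),("channel_load",.01),("bridge_mid",.037),("stop_face",.022),("pad_face",.039),("knob",.127),("pad",0),("square",0),("pliers",0)])
C=cam("scene");print(w([[397,243],[392,238]],0,C))
go(.4057,.3165,.12,186)
E
```

```text
[ 0.5739 -0.0348  0.2661] [ 0.2513 -3.1305 -0.0012] 3.35
rig 0.58 [263.3, 182.0] 23368 ((606.5697021484375, -74.39228820800781), (458.98516845703125, 202.95127868652344), 68.41452026367188)
rig 0.64 [225.2, 169.2] [ 0.5933 -0.1587  0.    ]
channel_load 0.77 [361.7, 210.4] [0.619  0.0369 0.01  ]
bridge_mid 0.68 [280.8, 193.2] [ 0.6044 -0.0762  0.037 ]
bridge_mid 0.26 [360.6, 210.5] [0.6111 0.0299 0.037 ]
stop_face 0.71 [183.9, 156.3] [ 0.5796 -0.2071  0.022 ]
knob 0.57 [176.7, 51.1] [ 0.4647 -0.1763  0.127 ]
pad 0.31 [184.9, 156.9] [ 0.5851 -0.2143  0.    ]
pad 0.21 [281.0, 191.7] [ 0.613  -0.0787  0.    ]
pliers 0.85 [282.7, 54.4] [ 0.4368 -0.0994  0.    ]
[[ 0.6742 -0.2067  0.    ]
 [ 0.6717 -0.1841  0.    ]]
cur [ 0.5735 -0.0348  0.2667] yaw -170.78 tilt z [ 0.0002 -0.0001 -1.    ] rows: [0.438 1.494 0.587] 0.072 q6 -1.98943354932294
```

View pics/w2.png

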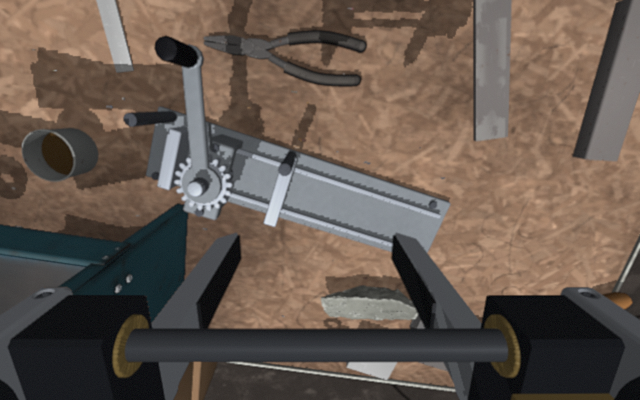

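```bash
cat > ov.py <<'E'
from m import *
import pickle
from scipy.optimize import least_squares
C=cam("wrist")
pickle.dump(C,open("C2.pkl","wb"))
def rigw(P,q):
    P=np.array(P,float).reshape(-1,3);c,s=np.cos(q[2]),np.sin(q[2])
    return np.c_[q[0]+c*P[:,0]-s*P[:,1],q[1]+s*P[:,0]+c*P[:,1],P[:,2]]
obs=[((0,-.05,.022),(183.9,156.3)),((0,.08,.037),(280.8,193.2)),((0,.195,.01),(361.7,210.4)),((0,0,0),(225.2,169.2))]
f=lambda q:(proj(rigw([o[0] for o in obs],q),C)-[o[1] for o in obs]).ravel()
q=least_squares(f,[.59,-.15,-.16],loss="soft_l1").x
print(q,np.degrees(q[2]),f(q))
if __name__=="__main__":
    im=cv2.resize(cv2.imread("pics/w2.png")[20:270,130:480],None,fx=2.2,fy=2.2,interpolation=cv2.INTER_CUBIC)
    def L(a,b,col):
        p=((proj(rigw([a,b],q),C)-[130,20])*2.2).astype(int); cv2.line(im,tuple(map(int,p[0])),tuple(map(int,p[1])),col,1)
    for x in(-.048,.048): L((x,-.11,.01),(x,.3,.01),(0,0,255))
    for x in(-.027,.027): L((x,-.05,.018),(x,.3,.018),(0,255,0))
    L((-.048,.3,.01),(.048,.3,.01),(0,0,255))
    for y in(.072,.088): L((-.03,y,.047),(.03,y,.047),(255,0,0))
    for y in(.08,-.08): L((-.045,y,0.01),(-.045,y,.106),(0,255,255))
    cv2.imwrite("pics/ov.png",im)
    p=w([[300,150],[430,193],[449,200]],.01,C);print(p)
E
python3 ov.py
```

```text
[ 0.592  -0.1571 -0.1425] -8.165225975673238 [ 0.5732  3.9589 -1.0871 -1.0503 -0.712   0.2788  1.5042 -0.8842]
[[ 0.5495 -0.0607  0.01  ]
 [ 0.5793  0.1247  0.01  ]
 [ 0.5848  0.1535  0.01  ]]
```

View pics/ov.png

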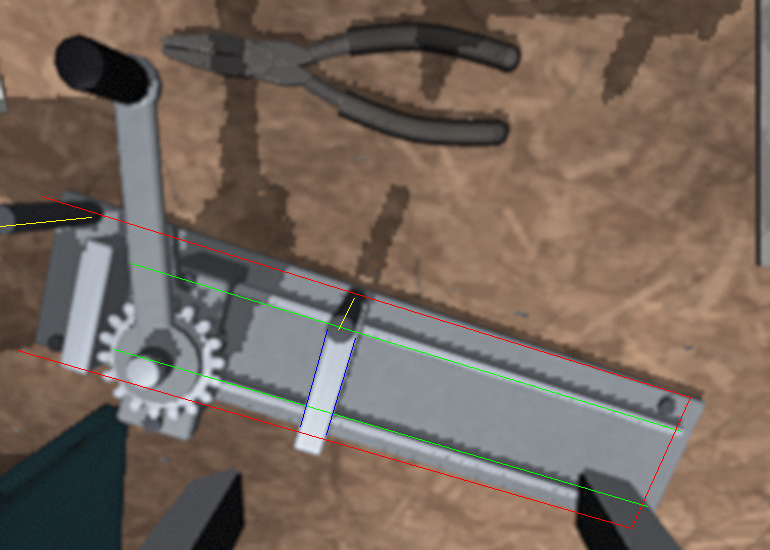

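The overlay nearly fits: the posts and bridge coincide, and the bed's near edge is a few millimetres off. I'll refine with corners picked from this picture: bed at (65,195), (703,400) and (38,345), and the post ends.

```bash
cat > fit.py <<'E'
from m import *
import pickle
from ov import rigw,obs
from scipy.optimize import least_squares
C=pickle.load(open("C2.pkl","rb"))
Z=lambda x,y:(x/2.2+130,y/2.2+20)
o=obs[:3]+[((-.048,-.11,.01),Z(65,195)),((-.048,.3,.01),Z(703,400)),((.048,-.11,.01),Z(38,345)),((-.045,.08,.106),Z(353,296)),((-.045,-.08,.01),Z(100,215)),((0,.08,.047),Z(327,385))]
f=lambda q:(proj(rigw([a[0] for a in o],q),C)-[a[1] for a in o]).ravel()
r=least_squares(f,[.59,-.15,-.16],loss="soft_l1",f_scale=1.5)
print(r.x,np.degrees(r.x[2]));print(np.round(f(r.x).reshape(-1,2),1).tolist())
for n,p in dict(load=(0,.195,.01),home=(0,.0425,.01),stop=(0,-.05,.022)).items(): print(n,rigw(p,r.x))
k=w([[176.7,51.1]],.127,C)[0]; d=k[:2]-r.x[:2]; print("knob",k,np.hypot(*d)); 
c,s=np.cos(r.x[2]),np.sin(r.x[2]); e=np.array([[c,s],[-s,c]])@d; print("rig knob",e,"lever",np.arctan2(e[1],-e[0]))
for sc in("scene","side"):
    D=cam(sc); print(sc,np.round(proj(rigw([(0,-.05,.022),(0,.08,.037)],r.x),D),1).tolist())
E
python3 fit.py
```

```text
[ 0.592  -0.1571 -0.1425] -8.165225975673238 [ 0.5732  3.9589 -1.0871 -1.0503 -0.712   0.2788  1.5042 -0.8842]
[ 0.5898 -0.1526 -0.152 ] -8.711492881886207
[[4.2, 2.5], [2.4, -1.6], [2.3, 0.5], [-6.7, -1.4], [-2.7, -0.0], [-6.2, 0.5], [-1.7, 14.8], [0.2, -0.7], [3.8, -1.3]]
load [[0.6193 0.0402 0.01  ]]
home [[ 0.5962 -0.1105  0.01  ]]
stop [[ 0.5822 -0.202   0.022 ]]
knob [ 0.4646 -0.1767  0.127 ] 0.12752526745794987
rig knob [-0.1201 -0.0428] lever -0.34258473189016375
scene [[370.2, 248.9], [353.5, 213.2]]
side [[372.7, 243.6], [356.0, 217.3]]
```

```bash
python3 - <<'E'
s=open("fit.py").read()
s=s.replace('((-.045,.08,.106),Z(353,296))','((-.045,.08,.010),Z(355,294)),((-.045,.08,.106),Z(341,329))')
s=s.replace('f=lambda q:(proj(rigw([a[0] for a in o],q),C)','f=lambda q:(proj(rigw([np.array(a[0])+[0,q[3]*(abs(a[0][0])==.048),0] for a in o],q),C)').replace('[.59,-.15,-.16]','[.59,-.15,-.16,0.]')
open("fit.py","w").write(s)
E
python3 fit.py
```

```text
[ 0.592  -0.1571 -0.1425] -8.165225975673238 [ 0.5732  3.9589 -1.0871 -1.0503 -0.712   0.2788  1.5042 -0.8842]
[ 0.5894 -0.1563 -0.157   0.0108] -8.9951514917811
[[1.4, 1.5], [-0.5, -2.1], [-0.5, 0.4], [-1.0, 0.2], [1.6, 2.6], [-1.1, 1.8], [0.7, 1.1], [0.4, -0.8], [-2.5, -1.8], [0.8, -1.8]]
load [[0.6199 0.0363 0.01  ]]
home [[ 0.596  -0.1143  0.01  ]]
stop [[ 0.5816 -0.2057  0.022 ]]
knob [ 0.4646 -0.1767  0.127 ] 0.12647069413309775
rig knob [-0.1201 -0.0397] lever -0.3192349006395583
scene [[370.7, 249.9], [354.1, 214.0]]
side [[373.2, 244.3], [356.7, 217.9]]
```

Emit:
{"name": "play_rows", "arguments": {
  "commands": [
    [0.29,1,0.25,0.07],
    [0.29,1,0.25,0.07],
    [0.29,1,0.25,0.07],
    [0.29,1,0.25,0.07],
    [0.29,1,0.25,0.07]
  ]
}}

```text
time: 4.4
tool_pos: [0.4684, 0.186, 0.208]
ee_rot: [-0.165, 3.137, 0.0]
ft_force: [1.0, 0.5, 0.7]
grip_width: 0.0938
grasp_force: 0.0
```

Emit:
{"name": "play_rows", "arguments": {
  "commands": [
    [0.14,0.49,0.34,0],
    [0.14,0.49,0.34,0],
    [0.14,0.49,0.34,0],
    [0.14,0.49,0.34,0],
    [0.14,0.49,0.34,0]
  ]
}}

```text
time: 4.9
tool_pos: [0.421, 0.3031, 0.1226]
ee_rot: [0.169, -3.136, 0.001]
ft_force: [-0.3, -1.4, 0.9]
grip_width: 0.0937
grasp_force: 0.0
```

```bash
python3 - <<'E'
from m import *
look("w3.png",[("tube",.024)],[])
go(.4057,.3165,.031,186)
E
```

```text
[0.421  0.3031 0.1226] [ 0.1688 -3.1357  0.0013] 4.9
tube 0.59 [335.5, 178.7] 10901 ((405.68109130859375, 315.9910583496094), (185.42327880859375, 43.81200408935547), 6.002448081970215)
cur [0.423  0.3024 0.1244] yaw -174.0 tilt z [ 0.002   0.0006 -1.    ] rows: [0.064 0.063 0.373] 0.0 q6 -1.2728661668175763
```

Emit:
{"name": "play_rows", "arguments": {
  "commands": [
    [0.065,0.063,0.1,0],
    [0.065,0.063,0.25,0],
    [0.065,0.063,0.373,0],
    [0.065,0.063,0.373,0]
  ]
}}

```text
time: 5.4
tool_pos: [0.4025, 0.3144, 0.0274]
ee_rot: [0.162, -3.132, 0.004]
ft_force: [-0.7, 0.4, 0.8]
grip_width: 0.094
grasp_force: 0.0
```

Emit:
{"name": "play_rows", "arguments": {
  "commands": [
    [0,0,0,0],
    [0,0,0,0],
    [0,0,0,0],
    [0,0,0,0],
    [0,0,0,0],
    [0,0,0,0]
  ],
  "jaw": -1
}}

```text
time: 6.0
tool_pos: [0.4041, 0.3168, 0.0303]
ee_rot: [-0.166, 3.137, 0.0]
ft_force: [0.6, -0.1, -0.5]
grip_width: 0.0493
grasp_force: 0.0
```

```bash
python3 - <<'E'
from m import *
s=get_state();print(s["grip_width"],s["grasp_force"],s["ft_force"])
go(.62,.036,.15,81)
E
```

```text
0.04930709217310527 0.0 [ 0.63   -0.0916 -0.5384]
cur [0.4041 0.3168 0.0303] yaw -173.95 tilt z [ 0.0005  0.0002 -1.    ] rows: [-0.741 -1.208 -0.479] 2.334 q6 -1.2325706824628893
```

Emit:
{"name": "play_rows", "arguments": {
  "commands": [
    [0,0,0,0],
    [0,0,0,0],
    [0,0,0,0],
    [0,0,-0.1,0],
    [0,0,-0.2,0],
    [0,0,-0.3,0],
    [0,0,-0.4,0]
  ],
  "jaw": -1
}}

```text
time: 6.7
tool_pos: [0.4032, 0.3163, 0.13]
ee_rot: [0.166, -3.136, 0.001]
ft_force: [-0.1, 0.8, -2.2]
grip_width: 0.0438
grasp_force: 30.0
```

Emit:
{"name": "play_rows", "arguments": {
  "commands": [
    [-0.12,-0.1,-0.08,0.17],
    [-0.2,-0.2,-0.08,0.34],
    [-0.3,-0.35,-0.08,0.51],
    [-0.35,-0.5,-0.08,0.68],
    [-0.4,-0.6,-0.08,0.85],
    [-0.4,-0.6,-0.08,1]
  ]
}}

```text
time: 7.3
tool_pos: [0.5203, 0.1751, 0.1492]
ee_rot: [-1.061, -2.957, 0.002]
ft_force: [-0.4, 0.4, -2.4]
grip_width: 0.0438
grasp_force: 30.0
```

```bash
python3 - <<'E'
from m import *
s=get_state();print(s["grip_width"],s["grasp_force"],s["ft_force"],s["time"])
go(.62,.036,.15,81)
E
```

```text
0.043816765790595645 29.99508708715439 [-0.3626  0.399  -2.4491] 7.3
cur [0.5203 0.1751 0.1492] yaw 140.51 tilt z [-0.0008 -0.001  -1.    ] rows: [-0.662 -0.176 -0.003] 1.323 q6 -0.7628235851917413
```

Emit:
{"name": "play_rows", "arguments": {
  "commands": [
    [-0.1,-0.03,0,0.17],
    [-0.2,-0.05,0,0.34],
    [-0.35,-0.09,0,0.51],
    [-0.5,-0.13,0,0.68],
    [-0.66,-0.176,0,0.85],
    [-0.66,-0.176,0,1]
  ]
}}

```text
time: 7.9
tool_pos: [0.6217, 0.036, 0.1492]
ee_rot: [2.112, 2.325, -0.001]
ft_force: [-0.5, -1.3, -2.6]
grip_width: 0.0435
grasp_force: 30.0
```

Emit:
{"name": "play_rows", "arguments": {
  "commands": [
    [0,0,0,0.16],
    [0,0,0,0.32],
    [0,0,0,0.32]
  ]
}}

```text
time: 8.2
tool_pos: [0.6191, 0.04, 0.1487]
ee_rot: [-2.376, -2.053, 0.002]
ft_force: [-0.1, -0.4, -2.4]
grip_width: 0.0437
grasp_force: 30.0
```

```bash
python3 - <<'E'
from m import *
look("w4.png",[("tube",.15)],[("bridge_mid",.037),("stop_face",.022),("channel_load",.01),("knob",.127)])
go(.62,.036,.08,81)
C=cam("scene");save("scene","s1.png")
for th,z in(("bridge_mid",.037),("stop_face",.022)):
    for m in spot_point(th,"scene")[:1]: print(th,m["location"],w([m["location"]],z,C)[0])
E
```

```text
[0.6191 0.04   0.1487] [-2.3762 -2.0527  0.0023] 8.2
tube 0.77 [315.7, 214.2] 19830 ((618.9388427734375, 40.74687576293945), (177.4009552001953, 42.85275650024414), 81.79463195800781)
stop_face 0.42 [74.9, 103.4] [0.4214 0.1552 0.022 ]
cur [0.6197 0.0402 0.1498] yaw 81.71 tilt z [-0.0003 -0.     -1.    ] rows: [-0.016  0.004  0.279] 0.016 q6 0.027085318293329996
bridge_mid [354.9, 214.2] [ 0.6037 -0.0789  0.037 ]
stop_face [371.8, 251.4] [ 0.5815 -0.2115  0.022 ]
```

View pics/w4.png

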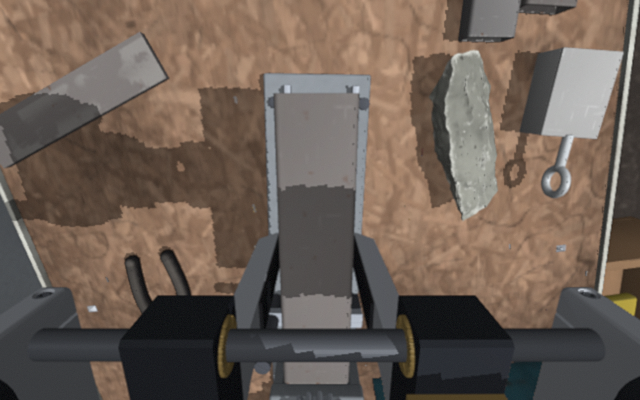

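The bed's open end shows at (265,75)–(369,75) with its sides visible, and the held tube hangs over the channel. I'll measure the bed's centre line from these edges.

```bash
python3 - <<'E'
from m import *
C=cam("wrist")
a=w([[265,75],[268,233],[369,75],[362,233]],.01,C)
for p in a: print(p)
m0=(a[0]+a[2])/2
dl=a[0]-a[1];dr=a[2]-a[3]
print("mid end",m0,"dirs",np.degrees(np.arctan2([dl[1],dr[1]],[dl[0],dr[0]])),"width",np.linalg.norm(a[0]-a[2]))
u=a[0]-a[2];print("end-normal dir",np.degrees(np.arctan2(u[1],u[0]))-90)
r=w([[286,91],[354,91]],.018,C);print("rails",r,r.mean(0))
g=np.array([.5894,-.1563]);th=np.radians(81)
n=np.array([np.sin(th),-np.cos(th)])
for q in(m0,r.mean(0)): print("lateral vs fit",(q[:2]-g)@n,"along",(q[:2]-g)@[np.cos(th),np.sin(th)])
# tube edges, at z of tube top
t=w([[276,94],[357,94]],.1487-.031+.034-.010,C);print(t,t.mean(0))
E
```

```text
[0.5904 0.1549 0.01  ]
[0.5644 0.0049 0.01  ]
[0.6823 0.1415 0.01  ]
[ 0.6604 -0.0091  0.01  ]
mid end [0.6363 0.1482 0.01  ] dirs [80.1906 81.7093] width 0.09292062932818344
end-normal dir 81.67411325959293
rails [[0.6073 0.1384 0.018 ]
 [0.6666 0.1297 0.018 ]] [0.6369 0.1341 0.018 ]
lateral vs fit -0.0012827896095940552 along 0.308085784207331
lateral vs fit 0.0015080025042257666 along 0.29423193807965003
[[0.6122 0.131  0.1417]
 [0.6531 0.125  0.1417]] [0.6327 0.128  0.1417]
```

```bash
python3 - <<'E'
from m import *
go(.6202,.0383,.041,81.2)
E
```

```text
cur [0.6198 0.0401 0.15  ] yaw 81.67 tilt z [ 0. -0. -1.] rows: [-0.007  0.003  0.436] 0.011 q6 0.02768630487908739
```

Emit:
{"name": "play_rows", "arguments": {
  "commands": [
    [-0.007,0.003,0.15,0.011],
    [-0.007,0.003,0.3,0.011],
    [-0.007,0.003,0.36,0.011],
    [-0.007,0.003,0.39,0.011],
    [-0.007,0.003,0.41,0.011],
    [-0.007,0.003,0.425,0.011],
    [-0.007,0.003,0.435,0.011],
    [-0.007,0.003,0.435,0.011]
  ]
}}

```text
time: 9.45
tool_pos: [0.6208, 0.0382, 0.0419]
ee_rot: [2.386, 2.043, 0.001]
ft_force: [0.3, -0.9, -3.2]
grip_width: 0.0438
grasp_force: 30.0
```

```bash
python3 - <<'E'
from m import *
s=get_state();print(s["grip_width"],s["grasp_force"],s["ft_force"],s["time"])
save("side","d1.png")
a=cv2.imread("pics/d1.png")[140:300,260:440]
save("wrist","w5.png"); b=cv2.imread("pics/w5.png")
cv2.imwrite("pics/c1.png",np.vstack([cv2.resize(a,(400,356)),cv2.resize(b,(400,250))])[:600])
go(.6202,.0383,.041,81.2)
E
```

```text
0.043834366408639885 29.99938040971756 [ 0.3032 -0.8949 -3.2251] 9.45
cur [0.6208 0.0382 0.0419] yaw 81.15 tilt z [ 0.0012 -0.0002 -1.    ] rows: [ 0.    -0.003  0.004] -0.001 q6 0.03389220720498605
```

View pics/c1.png

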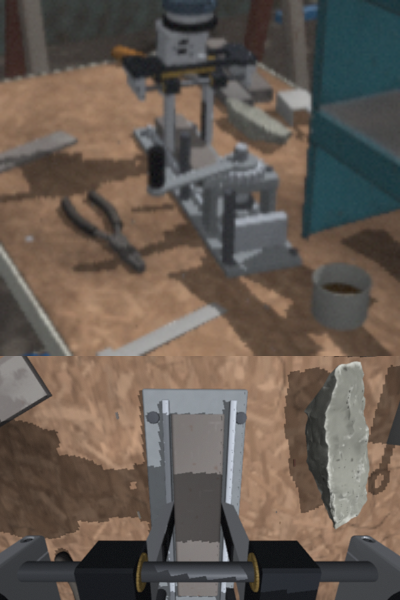

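The tube sits between the two rails with about equal gaps, still held just above the floor. I'll lower it the last bit, release it and move to the tail.

Emit:
{"name": "play_rows", "arguments": {
  "commands": [
    [0,0,0.008,0],
    [0,0,0.012,0],
    [0,0,0.012,0]
  ]
}}

```text
time: 9.85
tool_pos: [0.6211, 0.0382, 0.0401]
ee_rot: [2.385, 2.043, 0.001]
ft_force: [-2.7, 1.2, 6.9]
grip_width: 0.0437
grasp_force: 30.0
```

Emit:
{"name": "play_rows", "arguments": {
  "commands": [
    [0,0,0,0],
    [0,0,0,0],
    [0,0,0,0],
    [0,0,0,0]
  ],
  "jaw": 0.4
}}

```text
time: 10.25
tool_pos: [0.6203, 0.0382, 0.0381]
ee_rot: [2.386, 2.043, 0.0]
ft_force: [-0.5, 0.3, 0.4]
grip_width: 0.0654
grasp_force: 0.0
```

```bash
python3 - <<'E'
from m import *
s=get_state();print(s["grip_width"],s["grasp_force"],s["ft_force"],s["time"])
C=look("w6.png",[("tube",.034)],[])
p=np.argwhere(masks_of("tube","wrist")[0]["region"]);print(p.min(0),p.max(0))
print(w([[317,p[:,0].min()]],.034,C))
g=np.array([.5894,-.1563]);u=np.array([.1564,.9877])
q=g+u*.2745;go(*q,.041,81.1)
E
```

```text
0.06538553407052962 0.0 [-0.5045  0.3136  0.3951] 10.25
[0.6203 0.0382 0.0381] [2.3863 2.0433 0.0001] 10.25
tube 0.57 [318.5, 217.9] 20140 ((620.1637573242188, 35.13681411743164), (186.41944885253906, 43.84507751464844), 81.0914077758789)
[ 91 274] [386 361]
[[0.6344 0.1272 0.034 ]]
cur [0.6203 0.0382 0.0381] yaw 81.14 tilt z [-0.0001  0.     -1.    ] rows: [ 0.31   0.    -0.012] 0.001 q6 0.03387404217014969
```

Emit:
{"name": "play_rows", "arguments": {
  "commands": [
    [0.15,0,-0.012,0],
    [0.305,0,-0.012,0],
    [0.305,0,-0.012,0],
    [0.305,0,-0.012,0]
  ]
}}

```text
time: 10.8
tool_pos: [0.6319, 0.1141, 0.041]
ee_rot: [2.385, 2.045, -0.001]
ft_force: [0.3, -0.2, 1.2]
grip_width: 0.0656
grasp_force: 0.0
```

Emit:
{"name": "play_rows", "arguments": {
  "commands": [
    [0,0,0,0],
    [0,0,0,0],
    [0,0,0,0],
    [0,0,0,0],
    [0,0,0,0],
    [0,0,0,0]
  ],
  "jaw": -1
}}

```text
time: 11.4
tool_pos: [0.632, 0.1132, 0.0411]
ee_rot: [2.386, 2.043, -0.001]
ft_force: [0.0, -1.4, 0.3]
grip_width: 0.0433
grasp_force: 30.0
```

Emit:
{"name": "play_rows", "arguments": {
  "commands": [
    [-0.05,0,0,0],
    [-0.12,0,0,0],
    [-0.19,0,0,0],
    [-0.26,0,0,0],
    [-0.32,0,0,0],
    [-0.32,0,0,0]
  ]
}}

```text
time: 12.0
tool_pos: [0.6194, 0.0319, 0.0411]
ee_rot: [2.389, 2.04, -0.001]
ft_force: [0.5, -0.2, -0.3]
grip_width: 0.0435
grasp_force: 30.0
```

```bash
python3 - <<'E'
from m import *
s=get_state();print(s["grip_width"],s["grasp_force"],s["ft_force"],s["time"])
g=np.array([.5894,-.1563]);u=np.array([.1564,.9877]);n=np.array([.9877,-.1564])
d=s["tool_pos"][:2]-g;print("along",d@u,"lat",d@n)
go(*(g+u*.121),.041,81.1)
E
```

```text
0.04350285368447411 29.99336063861847 [ 0.4656 -0.1627 -0.3132] 12.0
along 0.19053580393248432 lat 0.00020762223554311038
cur [0.6194 0.0319 0.0411] yaw 80.99 tilt z [-0.0004 -0.0008 -1.    ] rows: [-0.278 -0.001  0.001] -0.002 q6 0.02698895005162502
```

Passing cleanly (no force). Continue to the stop, slowing down near the end.

Emit:
{"name": "play_rows", "arguments": {
  "commands": [
    [-0.06,0,0,0],
    [-0.13,0,0,0],
    [-0.19,0,0,0],
    [-0.23,0,0,0],
    [-0.245,0,0,0],
    [-0.255,0,0,0]
  ]
}}

```text
time: 12.6
tool_pos: [0.6098, -0.0289, 0.0412]
ee_rot: [-2.387, -2.043, -0.0]
ft_force: [-0.2, 0.4, -0.6]
grip_width: 0.0439
grasp_force: 30.0
```

Emit:
{"name": "play_rows", "arguments": {
  "commands": [
    [-0.008,0,0,0],
    [-0.016,0,0,0],
    [-0.024,0,0,0],
    [-0.032,0,0,0]
  ]
}}

```text
time: 13.0
tool_pos: [0.6087, -0.0363, 0.0412]
ee_rot: [-2.386, -2.044, 0.0]
ft_force: [0.8, 0.1, -0.6]
grip_width: 0.0437
grasp_force: 30.0
```

```bash
python3 - <<'E'
from m import *
s=get_state();print(s["grip_width"],s["grasp_force"],s["ft_force"],s["time"])
g=np.array([.5894,-.1563]);u=np.array([.1564,.9877]);n=np.array([.9877,-.1564])
d=s["tool_pos"][:2]-g;print("along",d@u,"lat",d@n, "tail",.0)
C=look("w7.png",[("tube",.034)],[])
p=np.argwhere(masks_of("tube","wrist")[0]["region"]);t=w([[317,p[:,0].min()]],.034,C)[0];print(p.min(0),t,"tail along",(t[:2]-g)@u)
E
```

```text
0.04365380696717268 29.993452727794647 [ 0.7547  0.1152 -0.5552] 13.0
along 0.1215860945199833 lat 0.00026026796036705477 tail 0.0
[ 0.6087 -0.0363  0.0412] [-2.3858 -2.0438  0.0001] 13.0
tube 0.69 [317.5, 280.9] 9086 ((601.6160888671875, -79.98462677001953), (133.62574768066406, 43.85908889770508), 81.32386779785156)
[217 278] [ 0.6124 -0.014   0.034 ] tail along 0.14411948195474106
```

Emit:
{"name": "play_rows", "arguments": {
  "commands": [
    [-0.008,0,0,0],
    [-0.016,0,0,0],
    [-0.024,0,0,0],
    [-0.03,0,0,0]
  ]
}}

```text
time: 13.55
tool_pos: [0.6088, -0.0383, 0.0416]
ee_rot: [-2.384, -2.036, -0.015]
ft_force: [5.4, 24.9, -0.2]
grip_width: 0.0435
grasp_force: 30.0
```

The tube has butted: there is 25 N along the channel after 153 mm of slide. I'll release it and lift clear.

Emit:
{"name": "play_rows", "arguments": {
  "commands": [
    [0,0,0,0],
    [0.01,0,0,0],
    [0.01,0,0,0]
  ],
  "jaw": 0.4
}}

```text
time: 13.85
tool_pos: [0.6081, -0.0415, 0.0414]
ee_rot: [2.386, 2.043, -0.0]
ft_force: [-0.0, 0.4, -0.3]
grip_width: 0.0638
grasp_force: 0.0
```

Emit:
{"name": "play_rows", "arguments": {
  "commands": [
    [0.02,0,-0.1,0],
    [0.05,0,-0.25,0],
    [0.2,0,-0.45,0],
    [0.4,0,-0.65,0],
    [0.45,0,-0.7,0],
    [0.45,0,-0.7,0]
  ],
  "jaw": 1
}}

```text
time: 14.45
tool_pos: [0.6286, 0.0725, 0.2231]
ee_rot: [2.377, 2.043, 0.014]
ft_force: [0.9, -0.5, 0.3]
grip_width: 0.0943
grasp_force: 0.0
```

```bash
python3 - <<'E'
from m import *
g=np.array([.5894,-.1563]);u=np.array([.1564,.9877])
C=look("w8.png",[("tube",.034)],[("knob",.127),("bridge_mid",.037)])
m=masks_of("tube","wrist")
if m:
    p=np.argwhere(m[0]["region"]);t=w([[p[p[:,0]==p[:,0].min(),1].mean(),p[:,0].min()]],.034,C)[0];print(t,"tail along",(t[:2]-g)@u)
print("home tail px",proj(np.r_[g+u*.135,.034],C))
go(.466,-.1765,.20,9.3)
E
```

```text
[0.6286 0.0725 0.2231] [2.3767 2.0426 0.0136] 14.45
tube 0.91 [311.6, 281.8] 2138 ((602.845947265625, -67.85850524902344), (111.84606170654297, 44.7971076965332), 81.12422180175781)
tube 0.69 [295.1, 387.1] 1146 ((550.5690307617188, -217.02166748046875), (43.332759857177734, 111.55415344238281), 80.62319946289062)
bridge_mid 0.78 [311.9, 299.4] [ 0.6024 -0.0781  0.037 ]
bridge_mid 0.58 [312.3, 206.1] [0.622  0.0449 0.037 ]
[ 0.6115 -0.0126  0.034 ] tail along 0.14534966998693682
home tail px [[311.5154 258.6674]]
cur [0.6241 0.0687 0.2139] yaw 81.07 tilt z [-0.0039 -0.0001 -1.    ] rows: [-1.067 -0.472  0.058] 1.595 q6 0.08554129359370166
```

View pics/w8.png

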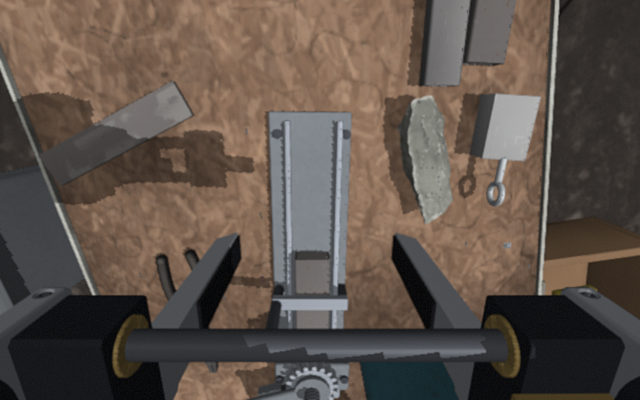

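The tube's tail end face is at rows 250–260. The home tail was predicted at row 259, so it is butted home under the bridge. Next is the knob.

Emit:
{"name": "play_rows", "arguments": {
  "commands": [
    [-0.1,-0.15,0,0.17],
    [-0.2,-0.3,0,0.34],
    [-0.35,-0.4,0,0.51],
    [-0.5,-0.47,0,0.68],
    [-0.65,-0.47,0,0.84],
    [-0.8,-0.47,0,1]
  ]
}}

```text
time: 15.3
tool_pos: [0.4764, -0.1114, 0.2146]
ee_rot: [-2.988, -0.964, 0.003]
ft_force: [-0.1, -0.4, -0.4]
grip_width: 0.0938
grasp_force: 0.0
```

```bash
python3 - <<'E'
from m import *
go(.466,-.1765,.21,9.3)
E
```

```text
cur [ 0.4764 -0.1114  0.2146] yaw 35.76 tilt z [-0.0023  0.0009 -1.    ] rows: [-0.186  0.187  0.018] 0.588 q6 0.4848772382953286
```

Emit:
{"name": "play_rows", "arguments": {
  "commands": [
    [-0.08,0.08,0.02,0.17],
    [-0.186,0.187,0.02,0.34],
    [-0.186,0.187,0.02,0.5],
    [-0.186,0.187,0.02,0.588],
    [-0.186,0.187,0.02,0.588]
  ]
}}

```text
time: 15.8
tool_pos: [0.4671, -0.1756, 0.2095]
ee_rot: [-3.129, -0.262, 0.004]
ft_force: [0.1, 0.2, -0.3]
grip_width: 0.094
grasp_force: 0.0
```

```bash
python3 - <<'E'
from m import *
go(.466,-.1765,.134,9.3)
for n in("scene","side"):
    C=cam(n);snapshot(n)
    for m in spot_point("knob",n)[:2]: print(n,m["conf"],m["location"],w([m["location"]],.127,C)[0])
    print(proj([.466,-.1765,.127],C))
look("w9.png",[],[("knob",.127)])
print(proj([.466,-.1765,.127],cam("wrist")))
E
```

```text
cur [ 0.4671 -0.1756  0.2095] yaw 9.56 tilt z [-0.0026  0.0016 -1.    ] rows: [-0.004  0.004  0.302] 0.006 q6 0.8169165334586416
[[331.2198 234.3385]]
side 0.66 [331.9, 218.7] [ 0.4591 -0.2003  0.127 ]
[[330.1793 214.1953]]
[ 0.468  -0.1748  0.2106] [-3.1296 -0.2663  0.0014] 16.0
knob 0.74 [316.0, 211.6] [ 0.4681 -0.1755  0.127 ]
[[316.7175 214.3604]]
```

View pics/w9.png

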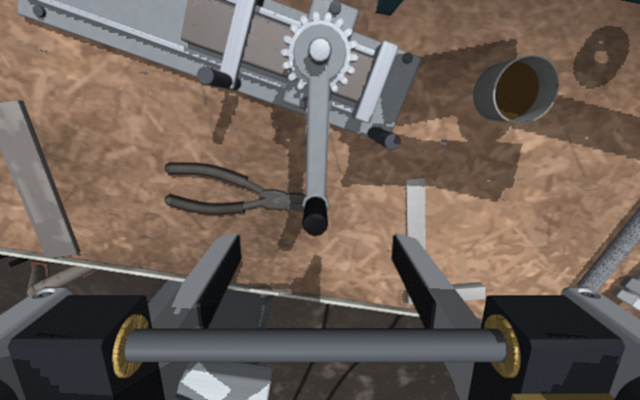

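The knob is centred between the fingers at (316,212) with the lever straight up the image. The tube end also reaches the stop near (375,85). I'll descend and grip the knob.

Emit:
{"name": "play_rows", "arguments": {
  "commands": [
    [0,0,0.1,0],
    [0,0,0.2,0],
    [0,0,0.28,0],
    [0,0,0.306,0],
    [0,0,0.306,0]
  ],
  "jaw": 0
}}

```text
time: 16.6
tool_pos: [0.4679, -0.1744, 0.1339]
ee_rot: [-3.129, -0.266, 0.003]
ft_force: [-0.4, 0.5, 0.4]
grip_width: 0.0575
grasp_force: 0.0
```

Emit:
{"name": "play_rows", "arguments": {
  "commands": [
    [0,0,0,0],
    [0,0,0,0],
    [0,0,0,0],
    [0,0,0,0],
    [0,0,0,0],
    [0,0,0,0],
    [0,0,0,0]
  ],
  "jaw": -1
}}

```text
time: 17.3
tool_pos: [0.4686, -0.175, 0.1351]
ee_rot: [3.13, 0.265, 0.001]
ft_force: [-0.6, -0.1, 2.8]
grip_width: 0.0198
grasp_force: 30.0
```

```bash
cat > k.py <<'E'
from m import *
s=get_state();d=s["tool_pos"][:2]-[.5894,-.1563]
print("t",s["time"],"r",np.hypot(*d),"lever deg",(171-np.degrees(np.arctan2(d[1],d[0])))%360,"F",s["ft_force"],"grip",s["grip_width"],s["grasp_force"],"z",s["tool_pos"][2])
go(.5,-.2,.134,9)
E
python3 k.py
```

```text
t 17.3 r 0.12222197688478278 lever deg 342.2040638978473 F [-0.6458 -0.0667  2.7948] grip 0.01976773084614038 30.000512301921844 z 0.13513358343055892
cur [ 0.4686 -0.175   0.1351] yaw 9.69 tilt z [ 0.0005 -0.0003 -1.    ] rows: [0.107 0.12  0.005] 0.015 q6 0.8172255832116888
```

Emit:
{"name": "play_rows", "arguments": {
  "commands": [
    [0.004,-0.064,0,0.167],
    [0.017,-0.127,0,0.333],
    [0.037,-0.188,0,0.5],
    [0.066,-0.245,0,0.667],
    [0.101,-0.298,0,0.833],
    [0.144,-0.347,0,1]
  ]
}}

```text
time: 17.9
tool_pos: [0.4906, -0.0841, 0.1351]
ee_rot: [2.989, -0.959, 0.007]
ft_force: [5.2, -7.1, -4.8]
grip_width: 0.0192
grasp_force: 30.0
```

```bash
python3 k.py
```

```text
t 17.9 r 0.12238965913242088 lever deg 27.133319042268482 F [ 5.2022 -7.1173 -4.7508] grip 0.019244426474609406 29.995292723178864 z 0.13514528258290157
cur [ 0.4906 -0.0841  0.1351] yaw -35.59 tilt z [ 0.0034 -0.0037 -1.    ] rows: [0.3   0.355 0.006] -0.991 q6 1.7960424927751475
```

Emit:
{"name": "play_rows", "arguments": {
  "commands": [
    [0.004,-0.064,0,0.167],
    [0.017,-0.127,0,0.333],
    [0.026,-0.158,0,0.42],
    [0.026,-0.158,0,0.42]
  ]
}}

```text
time: 18.3
tool_pos: [0.519, -0.0561, 0.1351]
ee_rot: [2.795, -1.43, 0.007]
ft_force: [2.3, -6.1, -0.9]
grip_width: 0.0197
grasp_force: 30.0
```

Emit:
{"name": "play_rows", "arguments": {
  "commands": [
    [0.004,0.064,0,-0.167],
    [0.017,0.127,0,-0.333],
    [0.037,0.188,0,-0.5],
    [0.066,0.245,0,-0.667],
    [0.101,0.298,0,-0.833],
    [0.144,0.347,0,-1]
  ]
}}

```text
time: 18.9
tool_pos: [0.4689, -0.1355, 0.1352]
ee_rot: [3.132, -0.244, 0.005]
ft_force: [6.5, 1.0, -2.2]
grip_width: 0.0195
grasp_force: 30.0
```

Emit:
{"name": "play_rows", "arguments": {
  "commands": [
    [0.004,0.064,0,-0.167],
    [0.017,0.127,0,-0.333],
    [0.037,0.188,0,-0.5],
    [0.066,0.245,0,-0.667],
    [0.101,0.298,0,-0.833],
    [0.144,0.347,0,-1],
    [0.144,0.347,0,-1]
  ]
}}

```text
time: 19.6
tool_pos: [0.49, -0.2277, 0.1351]
ee_rot: [2.989, 0.964, -0.001]
ft_force: [-4.3, -1.9, 6.0]
grip_width: 0.0193
grasp_force: 30.0
```

```bash
python3 k.py
```

```text
t 19.6 r 0.12241680520111968 lever deg 315.32113761865037 F [-4.2674 -1.9069  6.0078] grip 0.019296370255762207 30.000112652778625 z 0.1351369884730897
cur [ 0.49   -0.2277  0.1351] yaw 35.74 tilt z [-0.0006 -0.0011 -1.    ] rows: [ 0.097 -0.066  0.004] 0.594 q6 0.3032901669929155
```

Emit:
{"name": "play_rows", "arguments": {
  "commands": [
    [0.004,-0.064,0,0.167],
    [0.017,-0.127,0,0.333],
    [0.037,-0.188,0,0.5],
    [0.066,-0.245,0,0.667],
    [0.101,-0.298,0,0.833],
    [0.144,-0.347,0,1]
  ]
}}

```text
time: 20.2
tool_pos: [0.4691, -0.1345, 0.1352]
ee_rot: [3.128, -0.265, 0.007]
ft_force: [7.4, -4.1, -3.9]
grip_width: 0.0196
grasp_force: 30.0
```

Emit:
{"name": "play_rows", "arguments": {
  "commands": [
    [0.004,-0.064,0,0.167],
    [0.017,-0.127,0,0.333],
    [0.037,-0.188,0,0.5],
    [0.066,-0.245,0,0.667],
    [0.101,-0.298,0,0.833],
    [0.144,-0.347,0,1],
    [0.144,-0.347,0,1]
  ]
}}

```text
time: 20.9
tool_pos: [0.5195, -0.0557, 0.1351]
ee_rot: [2.792, -1.434, 0.009]
ft_force: [3.7, -8.6, -1.3]
grip_width: 0.0196
grasp_force: 30.0
```

```bash
python3 k.py
```

```text
t 20.9 r 0.12253501999120313 lever deg 46.19561524355514 F [ 3.6621 -8.5822 -1.2668] grip 0.019647213005464542 30.000840425491333 z 0.1351425336152061
cur [ 0.5195 -0.0557  0.1351] yaw -54.38 tilt z [ 0.0041 -0.005  -1.    ] rows: [0.424 0.399 0.007] -1.408 q6 2.199290028741974
```

Emit:
{"name": "play_rows", "arguments": {
  "commands": [
    [0.004,0.064,0,-0.167],
    [0.017,0.127,0,-0.333],
    [0.037,0.188,0,-0.5],
    [0.066,0.245,0,-0.667],
    [0.101,0.298,0,-0.833],
    [0.144,0.347,0,-1]
  ]
}}

```text
time: 21.5
tool_pos: [0.469, -0.135, 0.1352]
ee_rot: [3.131, -0.249, 0.006]
ft_force: [6.8, 0.9, -1.5]
grip_width: 0.0192
grasp_force: 30.0
```

Emit:
{"name": "play_rows", "arguments": {
  "commands": [
    [0.004,0.064,0,-0.167],
    [0.017,0.127,0,-0.333],
    [0.037,0.188,0,-0.5],
    [0.066,0.245,0,-0.667],
    [0.101,0.298,0,-0.833],
    [0.144,0.347,0,-1],
    [0.144,0.347,0,-1]
  ]
}}

```text
time: 22.2
tool_pos: [0.4897, -0.2273, 0.1351]
ee_rot: [2.99, 0.961, -0.003]
ft_force: [-5.8, -1.8, 7.0]
grip_width: 0.0196
grasp_force: 30.0
```

```bash
python3 k.py
```

```text
t 22.2 r 0.12237945135690634 lever deg 315.5354358776942 F [-5.8184 -1.828   7.0259] grip 0.019565248625089307 30.000188648700714 z 0.13510251635783016
cur [ 0.4897 -0.2273  0.1351] yaw 35.62 tilt z [-0.0013 -0.0013 -1.    ] rows: [ 0.097 -0.065  0.004] 0.592 q6 0.306225028515981
```

Repeatable; two more full swings.

Emit:
{"name": "play_rows", "arguments": {
  "commands": [
    [0.004,-0.064,0,0.167],
    [0.017,-0.127,0,0.333],
    [0.037,-0.188,0,0.5],
    [0.066,-0.245,0,0.667],
    [0.101,-0.298,0,0.833],
    [0.144,-0.347,0,1]
  ]
}}

```text
time: 22.8
tool_pos: [0.4691, -0.1342, 0.1352]
ee_rot: [3.128, -0.269, 0.007]
ft_force: [8.2, -5.0, -3.4]
grip_width: 0.0195
grasp_force: 30.0
```

Emit:
{"name": "play_rows", "arguments": {
  "commands": [
    [0.004,-0.064,0,0.167],
    [0.017,-0.127,0,0.333],
    [0.037,-0.188,0,0.5],
    [0.066,-0.245,0,0.667],
    [0.101,-0.298,0,0.833],
    [0.144,-0.347,0,1],
    [0.144,-0.347,0,1]
  ]
}}

```text
time: 23.5
tool_pos: [0.5194, -0.0556, 0.1352]
ee_rot: [2.79, -1.437, 0.009]
ft_force: [4.0, -10.0, -0.7]
grip_width: 0.0196
grasp_force: 30.0
```

Emit:
{"name": "play_rows", "arguments": {
  "commands": [
    [0.004,0.064,0,-0.167],
    [0.017,0.127,0,-0.333],
    [0.037,0.188,0,-0.5],
    [0.066,0.245,0,-0.667],
    [0.101,0.298,0,-0.833],
    [0.144,0.347,0,-1]
  ]
}}

```text
time: 24.1
tool_pos: [0.469, -0.1348, 0.1352]
ee_rot: [3.131, -0.252, 0.006]
ft_force: [5.7, -0.5, -0.1]
grip_width: 0.0191
grasp_force: 30.0
```

Emit:
{"name": "play_rows", "arguments": {
  "commands": [
    [0.004,0.064,0,-0.167],
    [0.017,0.127,0,-0.333],
    [0.037,0.188,0,-0.5],
    [0.066,0.245,0,-0.667],
    [0.101,0.298,0,-0.833],
    [0.144,0.347,0,-1],
    [0.144,0.347,0,-1]
  ]
}}

```text
time: 24.8
tool_pos: [0.4898, -0.2275, 0.1352]
ee_rot: [2.99, 0.959, -0.003]
ft_force: [-5.2, -4.3, 5.9]
grip_width: 0.0196
grasp_force: 30.0
```

Emit:
{"name": "play_rows", "arguments": {
  "commands": [
    [0.004,-0.064,0,0.167],
    [0.017,-0.127,0,0.333],
    [0.037,-0.188,0,0.5],
    [0.066,-0.245,0,0.667],
    [0.101,-0.298,0,0.833],
    [0.144,-0.347,0,1]
  ]
}}

```text
time: 25.4
tool_pos: [0.469, -0.1345, 0.1352]
ee_rot: [3.128, -0.269, 0.005]
ft_force: [4.9, -6.1, -2.8]
grip_width: 0.0195
grasp_force: 30.0
```

Emit:
{"name": "play_rows", "arguments": {
  "commands": [
    [0.004,-0.064,0,0.167],
    [0.017,-0.127,0,0.333],
    [0.037,-0.188,0,0.5],
    [0.066,-0.245,0,0.667],
    [0.101,-0.298,0,0.833],
    [0.144,-0.347,0,1],
    [0.144,-0.347,0,1]
  ]
}}

```text
time: 26.1
tool_pos: [0.5195, -0.0555, 0.1351]
ee_rot: [2.79, -1.438, 0.009]
ft_force: [2.8, -8.9, 0.1]
grip_width: 0.0197
grasp_force: 30.0
```

Emit:
{"name": "play_rows", "arguments": {
  "commands": [
    [0.004,0.064,0,-0.167],
    [0.017,0.127,0,-0.333],
    [0.037,0.188,0,-0.5],
    [0.066,0.245,0,-0.667],
    [0.101,0.298,0,-0.833],
    [0.144,0.347,0,-1]
  ]
}}

```text
time: 26.7
tool_pos: [0.4689, -0.1347, 0.1352]
ee_rot: [3.131, -0.252, 0.005]
ft_force: [4.2, -0.2, -0.2]
grip_width: 0.0197
grasp_force: 30.0
```

Emit:
{"name": "play_rows", "arguments": {
  "commands": [
    [0.004,0.064,0,-0.167],
    [0.017,0.127,0,-0.333],
    [0.037,0.188,0,-0.5],
    [0.066,0.245,0,-0.667],
    [0.101,0.298,0,-0.833],
    [0.144,0.347,0,-1],
    [0.144,0.347,0,-1]
  ]
}}

```text
time: 27.4
tool_pos: [0.4899, -0.2277, 0.1351]
ee_rot: [2.99, 0.959, -0.004]
ft_force: [-5.6, -4.4, 6.1]
grip_width: 0.0193
grasp_force: 30.0
```

```bash
python3 k.py
```

```text
t 27.4 r 0.12246035386670998 lever deg 315.3634887556122 F [-5.5761 -4.3719  6.1279] grip 0.01929611785545015 30.00083327293396 z 0.1351425838699231
cur [ 0.4899 -0.2277  0.1351] yaw 35.58 tilt z [-0.0017 -0.0023 -1.    ] rows: [ 0.097 -0.066  0.004] 0.591 q6 0.3074765017385436
```

Emit:
{"name": "play_rows", "arguments": {
  "commands": [
    [0,0.017,0,-0.044],
    [0.001,0.034,0,-0.089],
    [0.001,0.034,0,-0.089]
  ]
}}

```text
time: 27.7
tool_pos: [0.4946, -0.2339, 0.1351]
ee_rot: [2.954, 1.062, -0.005]
ft_force: [-5.1, -6.2, 5.1]
grip_width: 0.0194
grasp_force: 30.0
```

```bash
python3 k.py
```

```text
t 27.7 r 0.12247620769536674 lever deg 311.7125609351759 F [-5.1351 -6.2191  5.076 ] grip 0.019435155205408824 30.001341998577118 z 0.1351391345881161
cur [ 0.4946 -0.2339  0.1351] yaw 39.54 tilt z [-0.002 -0.003 -1.   ] rows: [ 0.103 -0.091  0.004] 0.679 q6 0.23512661061505888
```

Emit:
{"name": "play_rows", "arguments": {
  "commands": [
    [0,0.009,0,-0.022],
    [0,0.009,0,-0.022]
  ]
}}

```text
time: 27.9
tool_pos: [0.4959, -0.2354, 0.1351]
ee_rot: [2.945, 1.087, -0.005]
ft_force: [-6.3, -6.1, 4.7]
grip_width: 0.0195
grasp_force: 30.0
```

Emit:
{"name": "play_rows", "arguments": {
  "commands": [
    [0,0.009,0,-0.022],
    [0,0.009,0,-0.022]
  ]
}}

```text
time: 28.1
tool_pos: [0.4962, -0.2356, 0.135]
ee_rot: [-2.935, -1.113, 0.008]
ft_force: [-12.1, -0.4, 10.7]
grip_width: 0.0198
grasp_force: 30.0
```

```bash
python3 k.py
```

```text
t 28.1 r 0.1223576494584878 lever deg 310.6230546951445 F [-12.1192  -0.4301  10.6706] grip 0.019849225042956848 30.013467371463776 z 0.13502729301128705
cur [ 0.4962 -0.2356  0.135 ] yaw 41.53 tilt z [-0.0059  0.0008 -1.    ] rows: [ 0.106 -0.096  0.004] 0.723 q6 0.19906240930422134
```

Emit:
{"name": "play_rows", "arguments": {
  "commands": [
    [0,0.006,0,0],
    [0,0.006,0,0]
  ]
}}

```text
time: 28.3
tool_pos: [0.4963, -0.2356, 0.135]
ee_rot: [-2.932, -1.112, 0.011]
ft_force: [-15.3, 4.0, 14.6]
grip_width: 0.0195
grasp_force: 30.0
```

Emit:
{"name": "play_rows", "arguments": {
  "commands": [
    [0,0,0,0],
    [0,0,0,0],
    [0,0,0,0],
    [0,0,0,0],
    [0,0,0,0]
  ],
  "jaw": 0.1
}}

```text
time: 28.8
tool_pos: [0.4995, -0.2373, 0.1346]
ee_rot: [-2.935, -1.119, -0.0]
ft_force: [0.2, 0.4, 0.4]
grip_width: 0.0514
grasp_force: 0.0
```

Emit:
{"name": "play_rows", "arguments": {
  "commands": [
    [0,0,-0.1,0],
    [0,0,-0.25,0],
    [-0.1,0,-0.4,0],
    [-0.3,0,-0.5,0],
    [-0.3,0,-0.5,0],
    [-0.3,0,-0.5,0]
  ]
}}

```text
time: 29.4
tool_pos: [0.4433, -0.2883, 0.2604]
ee_rot: [2.935, 1.116, 0.002]
ft_force: [-0.8, 0.7, 0.6]
grip_width: 0.0513
grasp_force: 0.0
```

```bash
python3 - <<'E'
from m import *
g=np.array([.5894,-.1563]);u=np.array([.1564,.9877])
C=look("w10.png",[("tube",.034),("pliers",.0075),("square",.007)],[("knob",.127)])
th=np.radians(171+49.3);print("knob at post px",proj(np.r_[g+.125*np.array([np.cos(th),np.sin(th)]),.127],C))
s=get_state();print(s["ft_force"],s["grip_width"])
save("side","d2.png");a=cv2.imread("pics/d2.png")[150:300,270:440]
b=cv2.imread("pics/w10.png")
cv2.imwrite("pics/c2.png",np.vstack([cv2.resize(b,(640,400))[:290],cv2.resize(a,(340,300))[:, :].copy() if 0 else cv2.copyMakeBorder(cv2.resize(a,(340,300)),0,0,0,300,0)]))
E
```

```text
[ 0.4433 -0.2883  0.2604] [2.9354 1.1158 0.0016] 29.4
tube 0.56 [336.7, 23.2] 963 ((583.6005859375, -189.7069091796875), (30.84048080444336, 45.47924041748047), 81.00212860107422)
pliers 0.96 [175.1, 71.2] 3420 ((435.0894470214844, -94.86746978759766), (62.188575744628906, 195.76429748535156), 1.8320776224136353)
square 0.67 [311.4, 220.5] 2728 ((414.9088439941406, -351.33135986328125), (170.84719848632812, 102.37371826171875), 14.695423126220703)
knob 0.77 [310.3, 117.4] [ 0.4948 -0.2365  0.127 ]
knob at post px [[310.3113 118.5651]]
[-0.7367  0.0496  0.3948] 0.05161314383847262
```

View pics/c2.png

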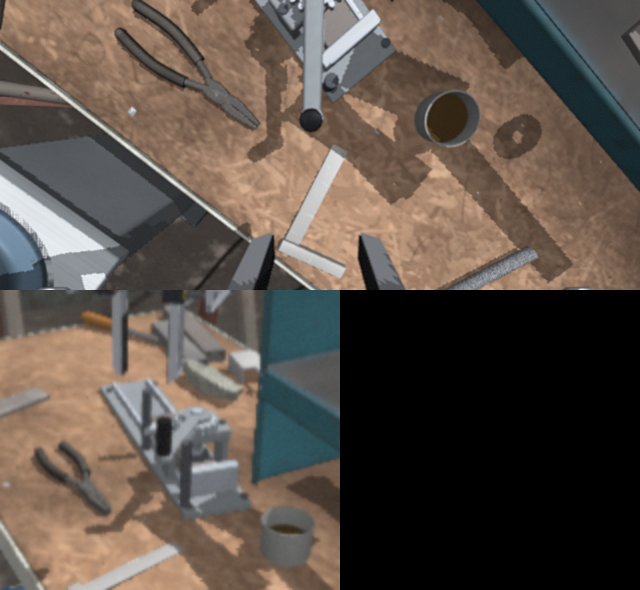

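The lever rests against the stop-side post: the knob is at (310,118), exactly as predicted. The tube end measures at rig y ≈ −49 mm, on the stop, and the bystanders haven't moved.

```bash
python3 -c "
from station import *
print(hand_in())"
```

```text
the job is handed in; nothing more can be done
None
```

I handed the job in at about 29.5 s. The tube is butted against the end stop under the bridge and should be firmly clamped: I worked out a nut turn of at least 4.4 rad from the swings (firm from 3.2), not measured directly. The lever is back against the stop-side post, and the flat bar, square and pliers were not touched.

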